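# Grease a hub and set its bearing nut

### The arm

A 6-joint arm with a two-finger parallel gripper is mounted at the origin on the work surface; the furniture and walls round the work are solid. World frame = base frame: x ahead of the robot, y to its left, z up, the work surface at z = 0. Lengths are in m, angles in rad, forces in N, time in s.
With the tool pointing down it reaches from about 0.35 to 0.975 m from the base axis. Payload 4.9 kg.
Tool frame: the origin (TCP) lies at the very end of the fingers, on their centre line; the grasp point (between the pads) lies 19 mm behind it (ctrl.grip_point_offset is the distance from the TCP to the grasp point, in m); z points along the fingers, y is the line along which they close (so a half turn about z gives the same grasp; the last joint's range is limited). The gripper opens to 85 mm and grips with 20 to 120 N. Pads are 22 mm wide; open, the fingers measure 114 mm over their backs; the gripper's body (76 mm by 85 mm) begins 54 mm behind the grasp point. The pads swing forward as they close: fully open they stand 13 mm farther back than shut.
Start: joints at [-1.428, 0.053, 1.613, -0, 1.476, -0.119], TCP at [0.162, -0.604, 0.231] pointing down, gripper open.
Joint ranges: [-3.01, 3.01], [-1.01, 2.22], [0.06, 2.58], [-1.02, 4.17], [0.09, 2.62], [-3.14, 3.14]. Speed limits (rad/s): [2.57, 2.57, 3.14, 3.14, 3.14, 3.14].

### API

Orientations are given as a rotation vector (axis times angle).
In Python, from station import ctrl gives the robot as it stands.
- The arm moves only by the tool send_rows, never from a script. Its argument "rows" is a list of rows, each a list of 3 entries, a list of its own where there are three numbers: the finger opening in cm, from 0 to 8.54, then the shift along the tool's x, y, z in cm, then the turn about the tool's z in degrees. A call has 1 to 10 rows; each row shifts and turns the commanded pose from where the row before left it, along the tool's axes as they then stand; what a row does not reach is not made up. A row lasts 1/8 s, in which the tool goes at most 62.5 mm and 10.7 degrees, less where a joint would pass 70% of its speed; a pose out of reach is approached as far as the arm can. A call with a gripper value outside its range is refused whole. The fingers move at their own pace and stop on an object; "newtons" is the grip in N (left out, the last holds). Time passes only in rows, so rows that do not move let the fingers close. It gives the time, the measured TCP pose, the force, the opening and the grip force at its end, in the units of the state.
- ctrl.get_obs(): the state, without advancing time (a new reading comes with each control period).
- ctrl.get_image(name): name is "scene" or "top" or "wrist"; returns a dict with "frame" (384x512x3 uint8, red, green, blue), "range_z" (384x512 float32, m along the optical axis (not along the pixel's ray), 0 where there is no reading), "fx", "fy", "cx", "cy" (pixels), "cam_to_world" (4x4, takes a point from camera to world coordinates). Camera axes: x right, y down, z forward; pixel columns grow to the right and rows downward; lengths in m; the calibration is good to about 2 mm. The wrist camera is an equidistant fisheye: a pixel r from the principal point sees the ray r / f radians off the axis. A picture is of the moment at which its call begins.
- ctrl.finish_job(): hands the job in; it is judged then, once.
The state is a dict: "t": time; "q": joint angles; "dq": joint speeds; "effort": joint torques, N m; "tool_pos": TCP position; "tool_rot": TCP orientation; "contact_force": force on the tool from outside, world axes, zero at the start; "wrist_torque": the same for the moment, N m; "opening": finger opening in m; "grip_force": force on a finger pad.
Only numpy, scipy, OpenCV 4.12 (cv2) and the standard library are available. Lean on these libraries where they do the work, as an engineer would, in place of code of your own. Each camera call takes 0.05 s, during which the arm holds its last target. There are 200 camera calls.

### The job

On the hub fixture, first press the mushroom head of the grease pump right down to its stop and let it spring fully back up. Then screw the round knurled nut on the hub down (clockwise seen from above) until it bottoms out, back it off a quarter turn, and finish while still gripping the nut, holding it there still: do not let go of it at the end. Leave the tin, bolt, wrench, glue bottle and screw jar where they are.

Things in the scene. Friction and masses are not known exactly. Their poses are not given: they have to be found in the camera images.
- hub_fixture: Grey steel base plate fixed to the bench, 90 x 226 x 12 mm (its x, y, z), at any yaw; origin at the centre of its underside. 68 mm from the origin towards its +y end stands the upright hub, 68 mm towards its -y end the grease pump. A thin copper pipe joins the two, below 35 mm.
- stub_top (a point): Centre of the top of the hub's upright threaded stub, 126 mm above the bench; the stub (radius 12 mm) sticks up through the nut. Below the nut: a boss of radius 19 mm, its top 72 mm above the bench, then the dark round housing, radius 30 to 37 mm, its top 50 mm above the bench.
- plunger_top (a point): Centre of the top of the pump's black mushroom head (36 mm across, 13 mm thick, top 109 mm above the bench when up); moves down with it. Below it stands the pump's aluminium body, radius 20 mm, 78 mm high.
- plunger (a joint): How far the pump's plunger is pressed down, m: 0 up, 0.014 at its hard stop. Its spring needs about 3 N to start and 9 N at the stop, and pushes it back up when released.
- adjusting_nut: The dark steel round knurled nut on the hub, 48 mm across, 26 mm high, with a small raised index rib on its top along its +x. Origin at the centre of its underside, z up along the thread. It stays on its thread and rises 6 mm per turn; its underside is 72 mm above the bench when bottomed out.
- nut_grip (a point): Centre of the nut on its axis, half way up its 26 mm height: the height to grip across the 48 mm diameter, at any yaw. Round it nothing on the fixture that is wider than the nut stands higher than 50 mm above the bench.
- nut_turn (a joint): How far the nut is unscrewed from its bottom, rad: 0 bottomed out (hard stop), growing anticlockwise seen from above, at most 5.0. It starts between 1.2 and 2.9 and stays where it is left; turning it takes about 0.12 N m.
- parts_tin: Bystander: round flat tin with a green lid, 78 mm across, 28 mm high, beside the fixture; origin at the centre of its underside.
- bolt_b: Bystander: steel bolt, 17 x 44 x 20 mm, lying beside the fixture; origin under its centre.
- wrench_c: Bystander: steel wrench, 29 x 120 x 8 mm, lying along the other side of the fixture; origin under its centre.
- glue_bottle: Bystander: yellow glue bottle with an orange nozzle, 40 x 57 x 178 mm, standing at the far left; origin at the centre of its underside.
- screw_jar: Bystander: clear jar with a red lid, 66 mm across, 90 mm high, standing far left beyond the fixture; origin at the centre of its underside.

How it is judged:
By the outcome, as a careful person would: the job done as asked, in the order asked, and still so for the second after the job is handed in, while the arm keeps its last pose, push and grip.
It also fails if it takes over 58 s, if anything falls off the work surface, if the arm or the gripper's body presses on something with over 40 N, if the wrist force passes 120 N, or if a joint passes its speed limit or range.

## Working session

There is one attempt and no reset: what is moved stays moved. The work goes in short steps, Python scripts to look and compute and a tool call to move; the robot and the scene stay as the last step left them, time stands still between calls to the robot, and variables do not carry over. Pictures are saved under pics/ and viewed, at most 10 in all, crops included, and the job is handed in when it is done.

Besides the shell and the picture viewer there is one more tool, called after ">>>" as name(argument=value, ...) on one line, values as JSON. send_rows: Moves the arm, as the interface text tells. Its arguments: {"type":"object","properties":{"rows":{"type":"array","items":{"type":"array"}},"newtons":{"type":"number"}},"required":["rows"]}

```bash
mkdir -p pics; python3 - <<'E'
from station import ctrl
import cv2,numpy as np
o=ctrl.get_obs();print(o)
a=[]
for n in("scene","top"):
    d=ctrl.get_image(n);np.savez('pics/'+n,**d);cv2.imwrite(f'pics/{n}0.png',d['frame'][:,:,::-1])
    print(n,d['fx'],d['cx'],d['cy'],d['cam_to_world'].round(3).tolist())
E
```

```text
{'t': 0.0, 'q': array([-1.42800602e+00,  5.33722072e-02,  1.61429446e+00,  4.25289027e-06,
        1.47598609e+00, -1.18979514e-01]), 'dq': array([-1.00165263e-03,  5.78075434e-04,  1.51018038e-03, -9.95022719e-04,
        5.24158830e-04,  5.92274140e-05]), 'effort': array([-2.57844498e-03, -3.93696249e+01, -3.70175493e+01, -4.14195811e-04,
        7.14401656e-03,  1.53314852e-05]), 'tool_pos': array([ 0.16166921, -0.60308726,  0.23005322]), 'tool_rot': array([-3.11267965e+00, -4.09744594e-01,  3.18548265e-05]), 'contact_force': array([-0.19426473, -0.42207805, -0.49229834]), 'wrist_torque': array([-0.01332323, -0.02167588,  0.02936429]), 'grip_force': 0.0, 'opening': 0.08537335965147567}
scene 469.37761296389124 255.24761080068745 200.24930938374797 [[-0.881, -0.303, 0.364, 0.132], [-0.473, 0.524, -0.709, 0.987], [0.024, -0.796, -0.604, 0.774], [0.0, 0.0, 0.0, 1.0]]
top 395.2695262691551 254.59758410192325 191.96454352532672 [[0.0, -0.98, 0.198, 0.351], [-1.0, 0.002, 0.012, 0.212], [-0.012, -0.198, -0.98, 1.161], [0.0, 0.0, 0.0, 1.0]]
```

View pics/top0.png

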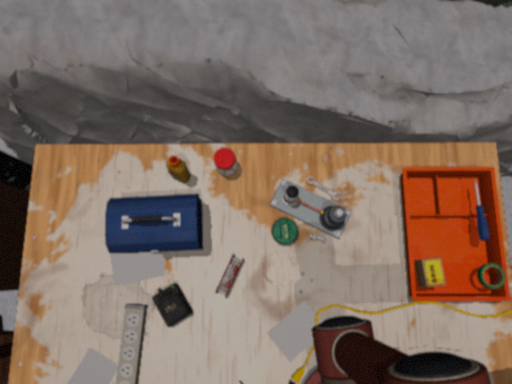

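View pics/scene0.png

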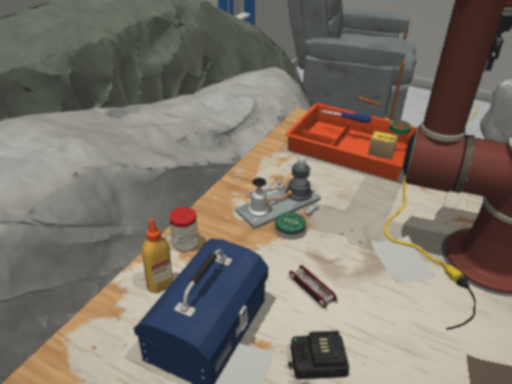

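The top view shows the plunger head at about (291,190) and the hub at about (334,215), with the tin at (285,231), bolt at (316,238) and wrench at (320,187). Next I measure them from the range data.

```bash
python3 - <<'E'
import cv2,numpy as np
d=np.load('pics/top.npz')
v,u=np.mgrid[0:384,0:512];z=d['range_z']
P=np.stack([(u-d['cx'])/d['fx']*z,(v-d['cy'])/d['fy']*z,z,np.ones_like(z)],-1)@d['cam_to_world'].T
np.save('pics/P.npy',P)
X=P[...,:3]
def blob(n,u0,u1,v0,v1,lo,hi):
    w=X[v0:v1,u0:u1].reshape(-1,3);m=(w[:,2]>lo)&(w[:,2]<hi);w=w[m]
    print(n,len(w),w.mean(0).round(4),((w.max(0)+w.min(0))/2).round(4),w.min(0).round(3),w.max(0).round(3))
blob('plunger',275,307,175,205,.1,.116)
blob('stub',318,352,195,235,.116,.135)
blob('nut',318,352,195,235,.09,.114)
blob('tin',265,305,212,250,.02,.04)
blob('jar',210,245,140,185,.08,.1)
w=(X[170:245,260:360,2]*1000).astype(int)
s=d['frame'][165:250,255:365,::-1]
cv2.imwrite('pics/c.png',cv2.resize(s,None,fx=7,fy=7,interpolation=cv2.INTER_CUBIC))
# plate
m=((X[...,2]>.007)&(X[...,2]<.017)).astype(np.uint8);m[:,:262]=0;m[:,360:]=0;m[:170]=0;m[245:]=0
n,l,st,c=cv2.connectedComponentsWithStats(m);k=1+st[1:,4].argmax()
r=cv2.minAreaRect(X[l==k][:,:2].astype(np.float32)*1000);print(r)
E
```

```text
plunger 129 [0.5671 0.1235 0.1056] [0.5668 0.1232 0.1052] [0.55  0.107 0.1  ] [0.584 0.14  0.11 ]
stub 65 [0.5064 0.0023 0.1226] [0.5064 0.0022 0.1216] [ 0.496 -0.009  0.117] [0.517 0.014 0.127]
nut 180 [0.5046 0.0048 0.0983] [0.5061 0.003  0.1017] [ 0.483 -0.02   0.09 ] [0.53  0.026 0.113]
tin 554 [0.4682 0.1406 0.0266] [0.469  0.1402 0.0267] [0.431 0.104 0.02 ] [0.507 0.176 0.033]
jar 381 [0.6666 0.3115 0.0878] [0.6675 0.312  0.0869] [0.637 0.281 0.08 ] [0.698 0.343 0.094]
((537.14599609375, 62.871559143066406), (225.51071166992188, 91.03450775146484), 63.31068801879883)
```

View pics/c.png

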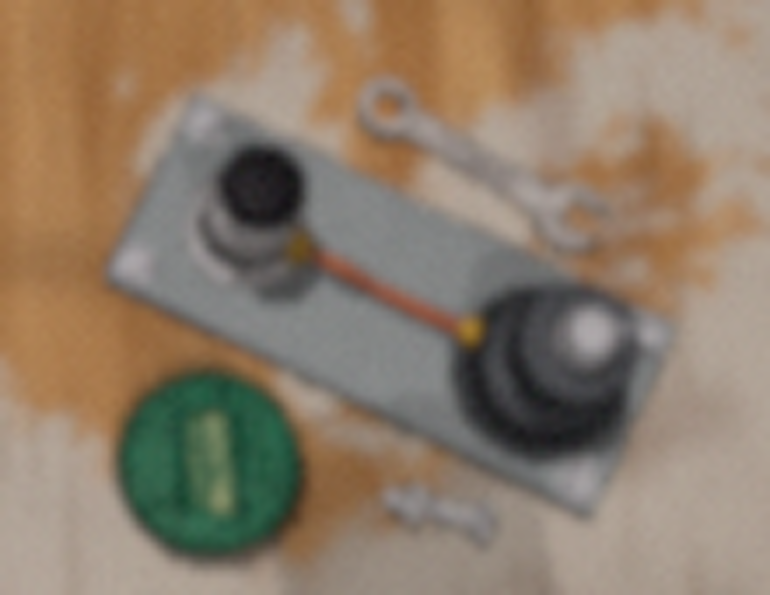

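Plate centre is (0.537, 0.063) with yaw giving hub (0.5066, 0.0022) and pump (0.5673, 0.1235), which agrees with the direct measurements. I move above the plunger with the gripper shut.

>>> send_rows(rows=[[0,[4.1,-4.2,0],0],[0,[4.1,-4.2,0],0],[0,[4.1,-4.2,0],0],[0,[4.1,-4.2,0],0],[0,[4.1,-4.2,0],0],[0,[4.1,-4.2,0],0],[0,[4.1,-4.2,0],0],[0,[4.1,-4.2,0],0],[0,[4.1,-4.2,0],0],[0,[4.1,-4.2,0],0]], newtons=40)

```text
t: 1.35
tool_pos: [0.4495, -0.09, 0.2311]
tool_rot: [3.114, 0.41, 0.0]
contact_force: [0.2, -0.1, 0.6]
opening: 0.0
grip_force: 0.0
```

>>> send_rows(rows=[[0,[4.2,-4.4,0],0],[0,[4.2,-4.4,0],0],[0,[4.2,-4.4,0],0],[0,[4.3,-4.4,0],0],[0,[0,0,5],0],[0,[0,0,4],0],[0,[0,0,1.5],0],[0,[0,0,0],0],[0,[0,0,0],0]])

```text
t: 2.48
tool_pos: [0.5682, 0.1218, 0.1286]
tool_rot: [3.115, 0.409, 0.006]
contact_force: [0.5, 0.8, 0.1]
opening: -0.0002
grip_force: 0.0
```

```bash
python3 - <<'E'
from station import ctrl
import cv2
o=ctrl.get_obs();print(o['tool_pos'],o['contact_force'],o['q'])
a=[ctrl.get_image(n)['frame'][:,:,::-1] for n in("wrist","scene")]
b=cv2.resize(a[1][140:236,200:328],(512,384),interpolation=cv2.INTER_CUBIC)
cv2.imwrite('pics/p1.png',cv2.resize(cv2.hconcat([a[0],b]),(800,300)))
E
```

```text
[0.56815514 0.12176894 0.12858003] [0.47990798 0.79973356 0.12486486] [8.30639868e-02 3.18281681e-02 1.81109162e+00 3.76193109e-05
 1.29511338e+00 1.39242168e+00]
```

View pics/p1.png

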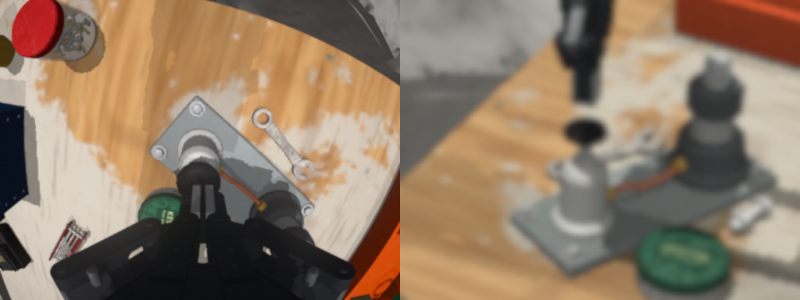

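The wrist and scene views show the shut fingertips centred above the black mushroom head (left panel around (200,180)). I press down.

>>> send_rows(rows=[[0,[0,0,1.2],0],[0,[0,0,0.6],0],[0,[0,0,0.4],0],[0,[0,0,0.4],0],[0,[0,0,0.4],0],[0,[0,0,0.2],0],[0,[0,0,0],0],[0,[0,0,0],0]])

```text
t: 3.58
tool_pos: [0.5667, 0.1218, 0.0954]
tool_rot: [3.115, 0.41, -0.001]
contact_force: [-5.9, -0.8, 7.9]
opening: 0.0
grip_force: 4.1
```

>>> send_rows(rows=[[0,[0,0,0.1],0],[0,[0,0,0.1],0],[0,[0,0,0],0],[0,[0,0,0],0]])

```text
t: 4.08
tool_pos: [0.5668, 0.1218, 0.0946]
tool_rot: [3.114, 0.41, -0.002]
contact_force: [-7.7, -0.5, 13.7]
opening: -0.0
grip_force: 6.9
```

>>> send_rows(rows=[[0,[0,0,0.1],0],[0,[0,0,0.1],0],[0,[0,0,0],0],[0,[0,0,0],0]])

```text
t: 4.58
tool_pos: [0.5668, 0.1219, 0.0945]
tool_rot: [3.114, 0.411, -0.003]
contact_force: [-13.1, -0.8, 22.3]
opening: 0.0002
grip_force: 11.3
```

At the hard stop: force rises to 22 N with no further travel. I release, go to the hub, and unwind the wrist.

>>> send_rows(rows=[[0,[0,0,-1.5],0],[0,[0,0,-3],0],[0,[0,0,-3],0],[8.5,[-3,3.3,0],0],[8.5,[-3,3.3,0],0],[8.5,[-3,3.3,0],0],[8.5,[0,0,0],-10.5],[8.5,[0,0,0],-10.5],[8.5,[0,0,0],-10.5],[8.5,[0,0,0],-10.5]])

```text
t: 5.82
tool_pos: [0.5053, 0.0029, 0.1647]
tool_rot: [-2.756, -1.507, 0.0]
contact_force: [-0.2, 0.3, 0.2]
opening: 0.0849
grip_force: 0.0
```

>>> send_rows(rows=[[8.5,[0,0,0],-10.5],[8.5,[0,0,0],-10.5],[8.5,[0,0,0],-10.5],[8.5,[0,0,0],-10.5],[8.5,[0,0,0],-10.5],[8.5,[0,0,0],-10.5],[8.5,[0,0,0],-10.5],[8.5,[0,0,0],-10.5],[8.5,[0,0,0],-10.5],[8.5,[0,0,0],-10.5]])

```text
t: 7.08
tool_pos: [0.5053, 0.003, 0.1647]
tool_rot: [-0.482, -3.104, -0.0]
contact_force: [0.1, -0.7, 0.2]
opening: 0.085
grip_force: 0.0
```

>>> send_rows(rows=[[8.5,[0,0,0],-10.5],[8.5,[0,0,0],-10.5],[8.5,[0,0,0],0],[8.5,[0,0,0],0]])

```text
t: 7.58
tool_pos: [0.5054, 0.003, 0.165]
tool_rot: [0.078, -3.14, -0.0]
contact_force: [-0.4, -0.1, -0.3]
opening: 0.0854
grip_force: 0.0
```

```bash
cat > h.py <<'E'
from station import ctrl
import numpy as np
from scipy.spatial.transform import Rotation as R
def st():
    o=ctrl.get_obs();M=R.from_rotvec(o['tool_rot']).as_matrix()
    print('t',round(o['t'],2),'pos',o['tool_pos'].round(4),'yaw_x',np.degrees(np.arctan2(M[1,0],M[0,0])).round(2),'q1,6',o['q'][[0,5]].round(3),'F',o['contact_force'].round(1),'T',o['wrist_torque'].round(3),'op',round(o['opening'],4),'grip',round(o['grip_force'],1))
    return o,M
E
python3 - <<'E'
from h import *
import cv2
o,M=st()
print('shift cm',(M.T@(np.array([.5066,.0022,.067])-o['tool_pos'])*100).round(2))
d=ctrl.get_image('top')
cv2.imwrite('pics/t2.png',np.hstack([cv2.resize(d['frame'][150:260,255:365,::-1],(400,400),interpolation=cv2.INTER_CUBIC),cv2.resize(ctrl.get_image('scene')['frame'][130:240,215:325,::-1],(400,400),interpolation=cv2.INTER_CUBIC)]))
E
```

```text
t 7.58 pos [0.5054 0.003  0.165 ] yaw_x -177.15 q1,6 [-0.141 -1.762] F [-0.4 -0.1 -0.3] T [ 0.04  -0.037  0.002] op 0.0854 grip 0.0
shift cm [-0.12 -0.08  9.8 ]
```

View pics/t2.png

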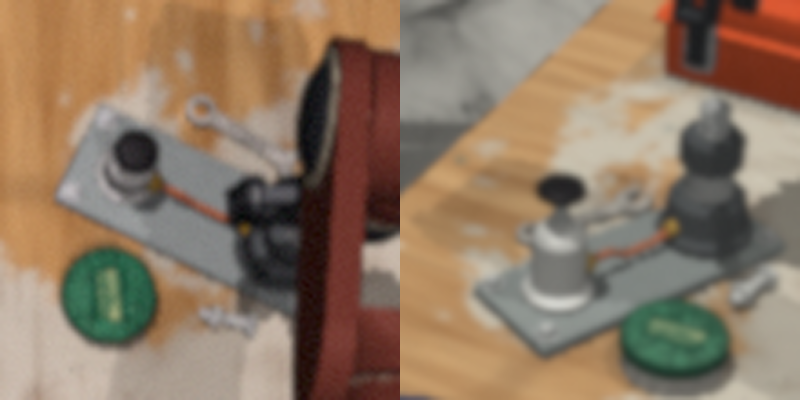

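Plunger is back up and the gripper is over the stub (top view shows the mushroom head up at left; nut at (712,150) in the right panel). I descend and grip the nut.

>>> send_rows(rows=[[8.5,[-0.1,-0.1,3],0],[8.5,[0,0,3],0],[8.5,[0,0,2.5],0],[8.5,[0,0,1.4],0],[8.5,[0,0,0],0],[4,[0,0,0],0],[4,[0,0,0],0],[4,[0,0,0],0],[4,[0,0,0],0],[4,[0,0,0],0]], newtons=50)

```text
t: 8.93
tool_pos: [0.5075, 0.0032, 0.0682]
tool_rot: [-0.082, 3.138, 0.004]
contact_force: [-1.9, 3.7, 5.5]
opening: 0.0468
grip_force: 50.7
```

```bash
python3 - <<'E'
from h import *
import cv2
st()
a=ctrl.get_image('wrist')['frame'][:,:,::-1];b=ctrl.get_image('scene')['frame'][130:220,235:355,::-1]
cv2.imwrite('pics/g.png',np.hstack([cv2.resize(a[150:384,110:422],(400,300)),cv2.resize(b,(400,300),interpolation=cv2.INTER_CUBIC)]))
E
```

```text
t 8.93 pos [0.5075 0.0032 0.0682] yaw_x -177.01 q1,6 [-0.142 -1.766] F [-1.9  3.7  5.5] T [ 0.854  0.306 -0.037] op 0.0468 grip 50.7
```

View pics/g.png

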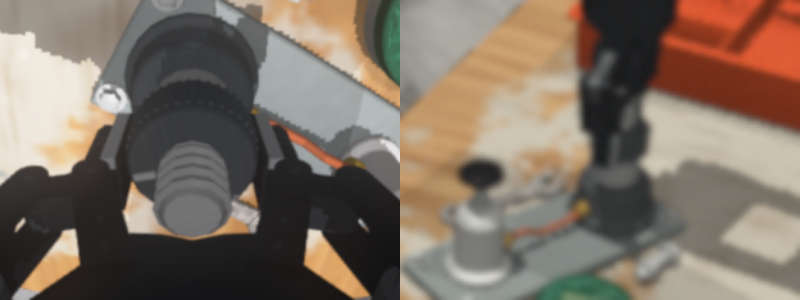

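The nut is gripped across its diameter; the wrist view shows the index rib at about (145,170), beside the left pad. I start turning clockwise.

>>> send_rows(rows=[[4,[0,0,0.02],10],[4,[0,0,0.02],10],[4,[0,0,0.02],10],[4,[0,0,0.01],10],[4,[0,0,0.02],10],[4,[0,0,0.01],10],[4,[0,0,0],0]])

```text
t: 9.9
tool_pos: [0.5063, 0.0009, 0.0672]
tool_rot: [-1.5, -2.76, 0.005]
contact_force: [-6.8, -3.4, 8.4]
opening: 0.0465
grip_force: 51.1
```

```bash
python3 -c "
from h import *
st()
import cv2
np.savez('pics/w1',**ctrl.get_image('wrist'))"
```

```text
t 9.9 pos [0.5063 0.0009 0.0672] yaw_x 122.95 q1,6 [-0.144 -0.718] F [-6.8 -3.4  8.4] T [-0.498  1.118 -0.104] op 0.0465 grip 51.1
```

```bash
python3 -c "
import numpy as np,cv2
a=np.load('pics/w1.npz')['frame'][:,:,::-1]
cv2.imwrite('pics/w1.png',cv2.resize(a[190:340,170:350],(720,600),interpolation=cv2.INTER_CUBIC))"
```

```text
(no output)
```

View pics/w1.png

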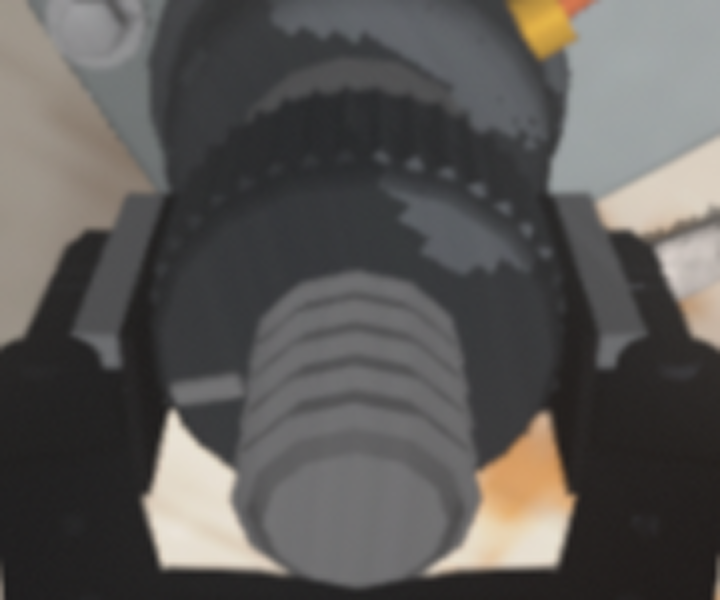

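The rib is at about (205,388) in this crop, i.e. raw (221,287), unchanged relative to the pads, so the nut turns with the gripper. I continue in smaller steps.

>>> send_rows(rows=[[4,[0,0,0.02],7],[4,[0,0,0.01],7],[4,[0,0,0],0]])

```text
t: 10.32
tool_pos: [0.5058, 0.0006, 0.0669]
tool_rot: [-1.824, -2.557, 0.007]
contact_force: [-9.4, -5.1, 11.2]
opening: 0.047
grip_force: 51.3
```

```bash
cat >> h.py <<'E'
def rib():
    import cv2
    f=cv2.cvtColor(ctrl.get_image('wrist')['frame'],cv2.COLOR_RGB2GRAY)[265:310,211:231]
    m=(f>100).astype(np.uint8);n,l,s,c=cv2.connectedComponentsWithStats(m)
    print('rib',[(s[i,4],(c[i]+[211,265]).round(1).tolist()) for i in range(1,n) if s[i,4]>5])
E
python3 -c "
from h import *
st();rib()"
```

```text
t 10.32 pos [0.5058 0.0006 0.0669] yaw_x 108.97 q1,6 [-0.144 -0.474] F [-9.4 -5.1 11.2] T [-0.747  1.502 -0.073] op 0.047 grip 51.3
rib [(np.int32(66), [221.5, 287.2]), (np.int32(187), [217.5, 303.5])]
```

>>> send_rows(rows=[[4,[0,0,0.02],7],[4,[0,0,0.01],7],[4,[0,0,0],0]])

```text
t: 10.75
tool_pos: [0.5051, 0.0005, 0.0666]
tool_rot: [-2.122, -2.315, 0.009]
contact_force: [-12.7, -5.4, 12.4]
opening: 0.0463
grip_force: 51.5
```

```bash
python3 -c "
from h import *
st();rib()"
```

```text
t 10.75 pos [5.051e-01 5.000e-04 6.660e-02] yaw_x 94.98 q1,6 [-0.144 -0.229] F [-12.7  -5.4  12.4] T [-0.834  1.862 -0.17 ] op 0.0463 grip 51.5
rib [(np.int32(60), [221.4, 287.3]), (np.int32(157), [217.2, 304.2])]
```

Side load is growing because the commanded centre is a bit off the axis; I ease the command toward the measured axis and carry on.

>>> send_rows(rows=[[4,[-0.1,-0.25,-0.2],0],[4,[0,0,0.01],5],[4,[0,0,0.01],5],[4,[0,0,0],0]])

```text
t: 11.3
tool_pos: [0.5045, 0.0005, 0.0668]
tool_rot: [2.314, 2.122, 0.001]
contact_force: [1.6, -2.4, -2.6]
opening: 0.0466
grip_force: 54.1
```

```bash
python3 -c "
from h import *
st();rib()"
```

```text
t 11.3 pos [5.045e-01 5.000e-04 6.680e-02] yaw_x 85.04 q1,6 [-0.146 -0.06 ] F [ 1.6 -2.4 -2.6] T [-0.396 -0.257 -0.14 ] op 0.0466 grip 54.1
rib [(np.int32(56), [222.3, 287.1]), (np.int32(171), [217.3, 303.8])]
```

>>> send_rows(rows=[[4,[0,0,0.01],5],[4,[0,0,0.01],5],[4,[0,0,0],0]])

```text
t: 11.72
tool_pos: [0.5041, 0.0005, 0.0666]
tool_rot: [2.49, 1.915, -0.001]
contact_force: [-0.5, -1.7, 1.2]
opening: 0.0466
grip_force: 54.3
```

```bash
python3 -c "
from h import *
st();rib()"
```

```text
t 11.72 pos [5.041e-01 5.000e-04 6.660e-02] yaw_x 75.1 q1,6 [-0.146  0.114] F [-0.5 -1.7  1.2] T [-0.477  0.128 -0.094] op 0.0466 grip 54.3
rib [(np.int32(57), [222.3, 287.1]), (np.int32(165), [217.0, 303.8])]
```

>>> send_rows(rows=[[4,[0,0,0.01],5],[4,[0,0,0.01],5],[4,[0,0,0],0]])

```text
t: 12.15
tool_pos: [0.5037, 0.0007, 0.0663]
tool_rot: [-2.647, -1.691, 0.002]
contact_force: [-4.2, -2.5, 4.1]
opening: 0.047
grip_force: 54.6
```

```bash
python3 -c "
from h import *
st();rib()"
```

```text
t 12.15 pos [0.5037 0.0007 0.0663] yaw_x 65.13 q1,6 [-0.146  0.288] F [-4.2 -2.5  4.1] T [-0.349  0.609 -0.12 ] op 0.047 grip 54.6
rib [(np.int32(57), [222.1, 287.1]), (np.int32(164), [217.1, 303.9])]
```

>>> send_rows(rows=[[4,[0,0,0.02],5],[4,[0,0,0.01],5],[4,[0,0,0],0]])

```text
t: 12.58
tool_pos: [0.5033, 0.0009, 0.0661]
tool_rot: [-2.784, -1.452, 0.003]
contact_force: [-6.8, -1.9, 6.1]
opening: 0.0472
grip_force: 54.9
```

```bash
python3 -c "
from h import *
st();rib()"
```

```text
t 12.57 pos [0.5033 0.0009 0.0661] yaw_x 55.1 q1,6 [-0.146  0.463] F [-6.8 -1.9  6.1] T [-0.286  1.046 -0.06 ] op 0.0472 grip 54.9
rib [(np.int32(58), [221.9, 287.3]), (np.int32(160), [217.0, 303.9])]
```

>>> send_rows(rows=[[4,[0,0,0.02],5],[4,[0,0,0.01],5],[4,[0,0,0],0]])

```text
t: 13.0
tool_pos: [0.5029, 0.0011, 0.066]
tool_rot: [-2.896, -1.215, 0.006]
contact_force: [-8.0, -0.4, 8.8]
opening: 0.0464
grip_force: 55.1
```

```bash
python3 -c "
from h import *
st();rib()"
```

```text
t 13.0 pos [0.5029 0.0011 0.066 ] yaw_x 45.51 q1,6 [-0.145  0.632] F [-8.  -0.4  8.8] T [-0.013  1.302  2.039] op 0.0464 grip 55.1
rib [(np.int32(60), [222.4, 289.0]), (np.int32(159), [216.9, 303.9])]
```

The stop: wrist torque jumped to 2.0 Nm and the rib shifted slightly against the pads. I back off most of the quarter turn, then compute the rest from the rib and tool yaw.

>>> send_rows(rows=[[4,[0,0,-0.1],-5],[4,[0,0,-0.03],-10],[4,[0,0,-0.02],-10],[4,[0,0,-0.02],-10],[4,[0,0,-0.02],-10],[4,[0,0,-0.02],-10],[4,[0,0,-0.02],-10],[4,[0,0,-0.02],-10],[4,[0,0,-0.02],-10],[4,[0,0,0],0]])

```text
t: 14.3
tool_pos: [0.5064, 0.0011, 0.0677]
tool_rot: [1.321, 2.844, 0.006]
contact_force: [10.2, -0.2, -9.8]
opening: 0.0471
grip_force: 53.4
```

```bash
cat > r.py <<'E'
from h import *
import cv2
o,M=st();rib()
d=ctrl.get_image('wrist');C=d['cam_to_world']
T=np.eye(4);T[:3,:3]=M;T[:3,3]=o['tool_pos'];TC=np.linalg.inv(T)@C
def ang(p,h):  # rib angle in tool frame, plane at tool-z = -h behind TCP
    v=np.array([p[0]-d['cx'],p[1]-d['cy']]);r=np.hypot(*v);th=r/d['fx']
    ray=TC[:3,:3]@np.r_[v/r*np.sin(th),np.cos(th)];c=TC[:3,3]
    X=c+ray*((-h-c[2])/ray[2]);return X.round(4),np.degrees(np.arctan2(X[1],X[0])).round(2)
for p in [(221.5,287.2),(222.3,287.1),(221.9,287.3),(222.4,289.0)]:print(p,ang(p,.033))
E
python3 r.py
```

```text
t 14.3 pos [0.5064 0.0011 0.0677] yaw_x 130.17 q1,6 [-0.146 -0.848] F [10.2 -0.2 -9.8] T [-0.163 -1.445  0.061] op 0.0471 grip 53.4
rib [(np.int32(74), [222.7, 287.5]), (np.int32(203), [217.5, 303.0])]
(221.5, 287.2) (array([-0.001 , -0.0167, -0.033 ]), np.float64(-93.44))
(222.3, 287.1) (array([-0.0009, -0.0163, -0.033 ]), np.float64(-93.28))
(221.9, 287.3) (array([-0.0011, -0.0165, -0.033 ]), np.float64(-93.66))
(222.4, 289.0) (array([-0.002 , -0.0163, -0.033 ]), np.float64(-97.01))
```

>>> send_rows(rows=[[4,[-0.13,0.15,0.2],0],[4,[0,0,-0.01],-4.5],[4,[0,0,0],-4],[4,[0,0,0],0],[4,[0,0,0],0]])

```text
t: 15.02
tool_pos: [0.5068, 0.0013, 0.0675]
tool_rot: [1.11, 2.938, 0.003]
contact_force: [-2.5, 0.5, 5.5]
opening: 0.0463
grip_force: 54.9
```

```bash
python3 - <<'E'
exec(open('r.py').read())
print(ang((222.7,287.5),.033))
g=d['frame'][190:340,170:350,::-1]
cv2.imwrite('pics/f.png',np.hstack([cv2.resize(g,(420,350)),cv2.resize(ctrl.get_image('scene')['frame'][130:220,225:323,::-1],(380,350))]))
E
```

```text
t 15.03 pos [0.5068 0.0013 0.0675] yaw_x 138.62 q1,6 [-0.145 -0.994] F [-2.5  0.5  5.5] T [0.124 0.387 0.149] op 0.0463 grip 54.9
rib [(np.int32(82), [222.1, 287.2]), (np.int32(201), [217.6, 303.1])]
(221.5, 287.2) (array([-0.001 , -0.0168, -0.033 ]), np.float64(-93.52))
(222.3, 287.1) (array([-0.001 , -0.0164, -0.033 ]), np.float64(-93.37))
(221.9, 287.3) (array([-0.0011, -0.0166, -0.033 ]), np.float64(-93.74))
(222.4, 289.0) (array([-0.002 , -0.0164, -0.033 ]), np.float64(-97.08))
(array([-0.0012, -0.0162, -0.033 ]), np.float64(-94.17))
```

View pics/f.png

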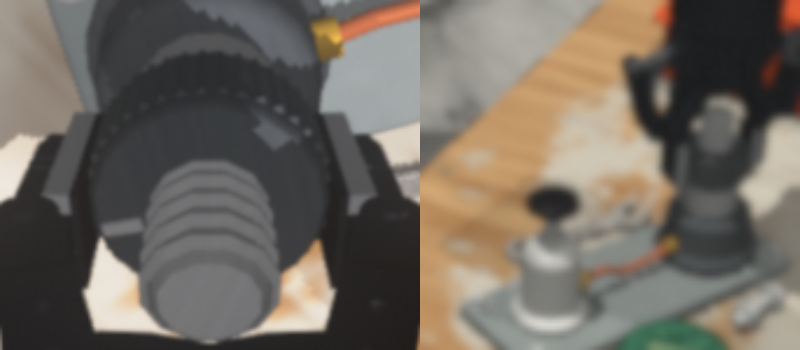

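The nut is still gripped with its rib at (122,227) beside the pad, and the plunger is up. Measured back-off is 89.6°. I hand in.

>>> send_rows(rows=[[4,[0,0,0],0],[4,[0,0,0],0],[4,[0,0,0],0]])

```text
t: 15.55
tool_pos: [0.5068, 0.0013, 0.0675]
tool_rot: [1.11, 2.938, 0.003]
contact_force: [-2.9, 1.8, 6.1]
opening: 0.0469
grip_force: 54.9
```

```bash
python3 -c "
from h import *
st();print(ctrl.finish_job())"
```

```text
t 15.55 pos [0.5068 0.0013 0.0675] yaw_x 138.62 q1,6 [-0.145 -0.994] F [-2.9  1.8  6.1] T [0.109 0.329 0.055] op 0.0469 grip 54.9
the job is handed in; nothing more can be done
None
```

I pressed the pump to its stop and it sprang back up, then bottomed the nut, backed it off about 90° (measured 89.6°) and handed the job in at 15.6 s with the nut still gripped; the bystanders were not touched.

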